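# Clip a cross rod into a bench clamp and start its lock bolt

## Robot

A 6-joint arm with a two-finger parallel gripper is mounted at the origin on a cart in front of the work surface, level with it; the furniture and walls round the work are solid. World frame = base frame: x ahead of the robot, y to its left, z up, the work surface at z = 0. Lengths are in m, angles in rad, forces in N, time in s.
With the tool pointing down it reaches from about 0.375 to 0.9 m from the base axis. Payload 3.1 kg.
Tool frame: the origin (TCP) lies at the very end of the fingers, on their centre line; the grasp point (between the pads) lies 19 mm behind it; z points along the fingers, y is the line along which they close (so a half turn about z gives the same grasp; the last joint's range is limited). The gripper opens to 87 mm and grips with 3 to 60 N. Pads are 19 mm wide; open, the fingers measure 117 mm over their backs; the gripper's body (75 mm by 190 mm) begins 51 mm behind the grasp point.
Start: joints at [-1.45, 0.527, 1.433, -0, 1.181, -0.178], TCP at [0.185, -0.597, 0.223] pointing down, gripper open.
Joint ranges: [-3.08, 3.08], [-0.75, 2.2], [0.22, 2.44], [-1.43, 4.57], [0, 2.65], [-2.85, 2.85]. Speed limits (rad/s): [2.79, 2.79, 3.14, 3.14, 3.14, 3.14].

## Interface

Orientations are given as a unit quaternion [x, y, z, w].
In Python, from rig import robot gives the robot as it stands. The module is installed in compiled form; this text tells all that it offers.
- The arm moves only by the tool servo_tool, never from a script. Its argument "rows" is one flat list of numbers, 5 for each row, row after row: the closure, from -1 (fully open) to 1 (shut), so that 0 is half open, then the shift along the tool's x, y, z in m, then the turn about the tool's z in degrees. A call has 1 to 5 rows; each row shifts and turns the commanded pose from where the row before left it, along the tool's axes as they then stand; what a row does not reach is not made up. A row lasts 1/12 s, in which the tool goes at most 41.7 mm and 7.16 degrees, less where a joint would pass 70% of its speed; a pose out of reach is approached as far as the arm can. A call with a gripper value outside its range is refused whole. The fingers move at their own pace and stop on an object; "newtons" is the grip in N (left out, the last holds). Time passes only in rows, so rows that do not move let the fingers close. It gives the time, the measured TCP pose, the force, the opening and the grip force at its end, in the units of the state.
- robot.get_obs(): the state, without advancing time (a new reading comes with each control period).
- robot.camera(name): name is "scene" or "top" or "wrist"; returns a dict with "pixels" (420x560x3 uint8, red, green, blue), "intrinsics" (3x3 intrinsics, pixels), "rvec" (rotation vector, rad) and "tvec" (3), from world to camera coordinates, as OpenCV has them; the wrist camera has in their place "mount" (4x4, takes a point from camera to tool coordinates, whose origin is the TCP and whose axes are the flange's). Camera axes: x right, y down, z forward; pixel columns grow to the right and rows downward; lengths in m; the calibration is good to about 2 mm. A picture is of the moment at which its call begins: read the wrist's pose just before it. There is no depth.
- robot.hand_in(): hands the job in; it is judged then, once.
Trained networks look in a picture, given as the dict that the camera call returned (one of the last four; its "shot" number tells which), for a name from the list of things; names that differ only in an ending like _2 or _b are one class to them, and where a whole thing is asked for, a point or a joint stands for the part that bears it (a point fixed in the world has none). Each returns a list of dicts, best first, with "score" (0 to 1); they miss things now and then, are a little off and sometimes report something else, mostly with a low value. They report only what shows in the picture. A call takes as long as a camera call.
- robot.spot_in(picture, query): "at" ([x, y, z] in m, in world coordinates, good to about 4 mm: the middle of the surface that is visible of it).
- robot.outline_of(picture, query): "region" (420x560 bool, what is visible of it).
- robot.place_of(picture, query): "at" ([x, y, z] in m, in world coordinates, good to about 4 mm: a listed point, or the origin of a listed thing).
The state is a dict: "time": time; "q": joint angles; "joint_velocities": joint speeds; "joint_torque": joint torques, N m; "position": TCP position; "tool_rot": TCP orientation; "ft_force": force on the tool from outside, world axes, zero at the start; "moment": the same for the moment, N m; "grip_width": finger opening in m; "grip_force": force on a finger pad.
Only numpy, scipy, OpenCV 4.12 (cv2) and the standard library are available. Lean on these libraries where they do the work, as an engineer would, in place of code of your own. Each camera call takes 0.05 s, during which the arm holds its last target. There are 200 camera calls.

## Task

Lay the loose cross rod across the two forks of the bench clamp, roughly by its middle, push it down past the sprung jaw until it sits fully home with the jaw snapped shut over it, and let go of it. Then start the clamp's T-handled lock bolt: turn it backward (anticlockwise from above), held so loosely that it can sink, until it drops into its thread, then forward one full turn, and finish with the gripper still closed on the handle, holding the bolt still at that one turn. Leave the beaker and the two bottles behind the work where they stand.

Things in the scene. Friction and masses are not known exactly. Their poses are not given: they have to be found in the camera images.
- rod: Loose steel rod, 14 mm thick, 220 mm long, about 0.26 kg, with a grey hexagonal cap at each end (26 mm across flats, 18 mm long) that keeps it from rolling; 184 mm of bare steel between them. Origin: the rod's middle, on its axis, 13 mm above the worktop while it lies there. y runs along the rod; both ends are alike. Grip the bare middle from above.
- clamp: Grey bench clamp, fixed to the worktop. Origin: on the worktop, straight below the middle of the seated rod; z up, y along the seated rod. Foot plate 10 mm thick, x -116 to +50, y -68 to +123 mm. The jaw's shaft with its coil springs (15 mm thick, top 34 mm above the worktop) runs along y at x = -24 mm; between the forks nothing else rises above the plate.
- clamp_seat (a point): Where the rod's middle belongs: on the seated rod's axis, 60 mm above the worktop, axes as the clamp's. Two forks, each 14 mm wide, stand at y = -38 and +38 mm (62 mm free between them for the fingers). Slots along y, 15.4 mm wide, floors 53 mm above the worktop; on the +x side a tall fixed tine, rounded top 82 mm high; on the -x side a lip 61 mm high.
- jaw_rollers (a point): Midway between the two white rollers (12 mm thick, one at each fork, axes along y) of the sprung jaw; shut, at x = -7.5 mm of the clamp, 72 mm above the worktop, 9 mm from the tines. A rod coming straight down within 3 mm of the seat's x meets them with its axis about 82 mm high; pushed with 10 to 20 N it drives them toward -x, and they snap back over it as it gets home.
- jaw (a joint): Angle (rad) of the sprung jaw: 0 = shut, where its spring holds it; about 0.15 while the rod passes. The spring alone keeps the rod only against light pulls.
- bolt_mouth (a point): Centre of the mouth of the round threaded boss (50 mm across) that takes the clamp's captive lock bolt, at x = -66, y = +85 mm of the clamp, 86 mm above the worktop. The bolt's axis is vertical through it. Within 65 mm of that axis nothing but the bolt is higher than 87 mm, so the open fingers can turn freely round the handle.
- t_handle: Aluminium T-handle of the lock bolt: a flat bar 50 mm long, 11 mm thick, 16 mm high on a 10 mm thick neck; the top of a 42 mm washer lies 20 mm below its centre. Origin: the bar's centre on the bolt's axis, 129 mm above the worktop at bolt_height 0. x along the bar, y across it, z up; looks the same after half a turn. The bolt (0.15 kg) turns easily (under 0.05 N m) and stays where it is left.
- bolt_turn (a joint): Turn of the bolt (rad), growing forward (clockwise from above, tightening). 0: where, turned back, its thread drops off the end of the nut thread (the bar then lies along the clamp's x). It starts 0.3 to 1.5 rad forward of that, resting on the nut thread, not engaged. One full turn forward from the drop is 6.28. Going back beyond 0 after the drop does no harm.
- bolt_height (a joint): Height of the bolt (m), right-hand thread of 6 mm pitch: -0.006 * bolt_turn / 6.28 while not engaged. At the drop it falls 6 mm: from then on 6 mm lower than that, -0.012 after one turn, with up to 1 mm of play upward. It drops by its own weight if the fingers only straddle the bar with a few mm of play; gripped firmly, it stays at the fingers' height.
- beaker_100: Bystander: glass beaker, 70 mm across, 100 mm high, behind the work. Origin: centre of its underside.
- reagent_amber: Bystander: brown glass bottle with a white cap, 49 mm across, 96 mm high, behind the work. Origin: centre of its underside.
- weigh_bottle: Bystander: small clear weighing bottle with a knobbed lid, 37 mm across, 47 mm high, behind the work. Origin: centre of its underside.

How it is judged:
By the outcome, as a careful person would: the job done as asked, in the order asked, and still so for the second after the job is handed in, while the arm keeps its last pose, push and grip.
It also fails if it takes over 67 s, if anything falls off the work surface, if the arm or the gripper's body presses on something with over 40 N, if the wrist force passes 120 N, or if a joint passes its speed limit or range.

## Working session

There is one attempt and no reset: what is moved stays moved. The work goes in short steps, Python scripts to look and compute and a tool call to move; the robot and the scene stay as the last step left them, time stands still between calls to the robot, and variables do not carry over. Pictures are saved under pics/ and viewed, at most 10 in all, crops included, and the job is handed in when it is done.

Besides the shell and the picture viewer there is one more tool, called after "Request:" as name(argument=value, ...), one argument or row to a line, values as JSON. servo_tool: Moves the arm, as the interface text tells. Its arguments: {"type":"object","properties":{"rows":{"type":"array","items":{"type":"number"}},"newtons":{"type":"number"}},"required":["rows"]}

```bash
mkdir -p pics; cat > h.py <<'E'
from rig import robot
import numpy as np, cv2
from scipy.spatial.transform import Rotation as R
def save(p,n): cv2.imwrite('pics/'+n,cv2.cvtColor(p['pixels'],cv2.COLOR_RGB2BGR))
def places(p,names):
    for n in names:
        print(n,[(np.round(d['at'],4).tolist(),round(d['score'],2)) for d in robot.place_of(p,n)[:2]])
E
python3 - <<'E'
from h import *
o=robot.get_obs(); print({k:np.round(v,3).tolist() for k,v in o.items()})
print(R.from_quat(o['tool_rot']).as_matrix().round(3))
N=['rod','clamp','clamp_seat','jaw_rollers','bolt_mouth','t_handle','beaker_100','reagent_amber','weigh_bottle']
for c in ('scene','top'):
    p=robot.camera(c); save(p,c+'1.png'); print(c); places(p,N)
    cm=cv2.Rodrigues(p['rvec'])[0]; print((-cm.T@p['tvec']).round(3))
E
```

```text
{'time': 0.0, 'q': [-1.45, 0.528, 1.434, 0.0, 1.181, -0.179], 'joint_velocities': [-0.003, -0.001, 0.0, -0.001, -0.001, -0.001], 'joint_torque': [0.001, -44.005, -17.659, 0.063, 0.058, -0.0], 'position': [0.185, -0.596, 0.222], 'tool_rot': [0.989, 0.149, 0.0, -0.001], 'ft_force': [-0.201, 0.115, 0.548], 'moment': [-0.048, 0.021, 0.053], 'grip_force': 0.0, 'grip_width': 0.087}
[[ 0.955  0.295 -0.   ]
 [ 0.295 -0.955  0.002]
 [ 0.    -0.002 -1.   ]]
scene
rod [([0.5483, 0.2408, 0.0157], 0.81), ([0.6027, -0.083, 0.0583], 0.45)]
clamp [([0.601, -0.0816, -0.0006], 0.58)]
clamp_seat [([0.6027, -0.0831, 0.0586], 0.94)]
jaw_rollers [([0.5961, -0.0809, 0.0754], 0.75), ([0.781, 0.224, 0.0], 0.31)]
bolt_mouth [([0.5443, 0.0092, 0.0887], 0.79), ([0.5959, -0.0852, 0.0743], 0.5)]
t_handle [([0.5429, 0.008, 0.1255], 0.59), ([0.7825, -0.2042, -0.0005], 0.28)]
beaker_100 [([0.7842, -0.2068, -0.0007], 0.66)]
reagent_amber [([0.7817, 0.2233, -0.0039], 0.9), ([0.6038, -0.0804, 0.0004], 0.34)]
weigh_bottle [([0.7594, -0.0084, -0.0013], 0.74)]
[0.275 0.52  0.708]
top
rod [([0.55, 0.2419, 0.0152], 0.76)]
clamp [([0.6015, -0.0803, 0.0002], 0.93)]
clamp_seat [([0.6069, -0.0793, 0.0576], 0.69)]
jaw_rollers [([0.5994, -0.0808, 0.0746], 0.86), ([0.607, -0.0781, 0.0595], 0.15)]
bolt_mouth [([0.545, 0.0064, 0.0852], 0.77)]
t_handle [([0.5439, 0.0088, 0.1273], 0.65)]
beaker_100 [([0.7894, -0.2078, -0.0032], 0.6), ([0.5977, -0.082, 0.074], 0.48)]
reagent_amber [([0.7788, 0.224, 0.0012], 0.66), ([0.5491, 0.2411, 0.016], 0.49)]
weigh_bottle [([0.7622, -0.0057, -0.004], 0.58)]
[0.559 0.028 1.21 ]
```

View pics/top1.png

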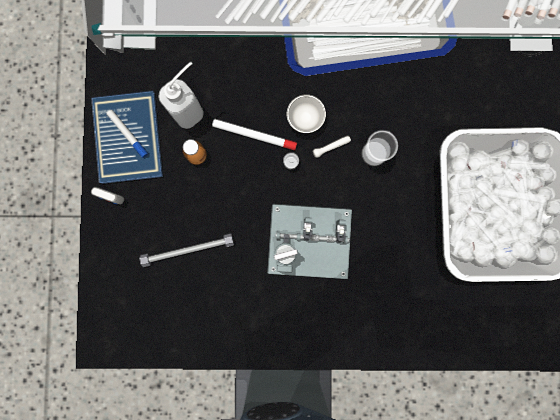

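View pics/scene1.png

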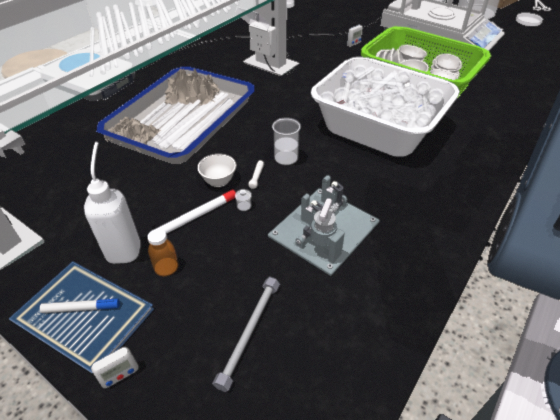

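```bash
cat >> h.py <<'E'
def axis(p,name,z):
    """long axis of outline projected to plane z: centre, angle(deg), extents"""
    m=max(robot.outline_of(p,name),key=lambda d:d['score'])['region'].astype(np.uint8)
    n,l,s,_=cv2.connectedComponentsWithStats(m); m=l==1+s[1:,4].argmax()
    v,u=np.nonzero(m); uv=np.c_[u,v].astype(float)
    P=ray(p,uv,z)
    (c,wh,a)=cv2.minAreaRect(P.astype(np.float32)*1000)
    if wh[0]<wh[1]: a-=90
    return np.array(c)/1000,(a+90)%180-90,sorted(wh)
def ray(p,uv,z):
    if 'rvec' in p: C=cv2.Rodrigues(p['rvec'])[0]; Rw=C.T; o=-C.T@np.ravel(p['tvec'])
    else:
        T=p['wTc']; Rw=T[:3,:3]; o=T[:3,3]
    d=np.c_[uv,np.ones(len(uv))]@np.linalg.inv(p['intrinsics']).T@Rw.T
    return (o+d*((z-o[2])/d[:,2])[:,None])[:,:2]
def wrist():
    s=robot.get_obs(); p=robot.camera('wrist'); T=np.eye(4); T[:3,:3]=R.from_quat(s['tool_rot']).as_matrix(); T[:3,3]=s['position']
    p['wTc']=T@p['mount']; return p
E
python3 - <<'E'
from h import *
p=robot.camera('top')
print(axis(p,'rod',0.013)); print(axis(p,'t_handle',0.13)); print(axis(p,'clamp',0.01))
p=robot.camera('scene')
print(axis(p,'rod',0.013)); print(axis(p,'t_handle',0.13))
E
```

```text
(array([0.55034442, 0.24067834]), -75.99556255340576, [30.31186294555664, 223.65383911132812])
(array([ 0.58409308, -0.07283431]), 88.57474517822266, [28.155315399169922, 93.89823913574219])
(array([ 0.57320337, -0.05137333]), 86.54888153076172, [167.6104736328125, 191.635498046875])
(array([0.54996497, 0.23687277]), -76.35292720794678, [31.176794052124023, 231.74786376953125])
(array([0.54136237, 0.01041388]), -74.04872131347656, [8.877676963806152, 53.11418533325195])
```

The top view shows the rod's middle at pixel (186,250), the clamp at about (310,243) and the T-handle at (286,255). The plate fit gives the clamp origin as (0.6045, -0.081) with yaw -3.5°. The bar lies at about -74°, so the bolt sits about 1.2 rad forward of the drop. Next I move over the rod.

Request:
servo_tool(
  rows=[-1,0.0238,-0.0277,0,0,-1,0.0238,-0.0277,0,0,-1,0.0238,-0.0277,0,0,-1,0.0238,-0.0277,0,0,-1,0.0238,-0.0277,0,0],
)

```text
time: 1.77
position: [0.2578, -0.4281, 0.2226]
tool_rot: [0.989, 0.149, 0.0, 0.0]
ft_force: [-0.6, 0.0, 0.3]
grip_width: 0.0869
grip_force: 0.0
```

Request:
servo_tool(
  rows=[-1,0.0238,-0.0277,0,0,-1,0.0238,-0.0277,0,0,-1,0.0238,-0.0277,0,0,-1,0.0238,-0.0277,0,0,-1,0.0238,-0.0277,0,0],
)

```text
time: 2.18
position: [0.3306, -0.2607, 0.2228]
tool_rot: [0.989, 0.149, 0.0, 0.0]
ft_force: [1.4, -0.1, -1.0]
grip_width: 0.0872
grip_force: 0.0
```

Request:
servo_tool(
  rows=[-1,0.0238,-0.0277,0,0,-1,0.0238,-0.0277,0,0,-1,0.0238,-0.0277,0,0,-1,0.0238,-0.0277,0,0,-1,0.0238,-0.0277,0,0],
)

```text
time: 2.6
position: [0.4035, -0.0931, 0.2229]
tool_rot: [0.989, 0.149, 0.0, 0.0]
ft_force: [0.1, -0.6, -0.5]
grip_width: 0.0871
grip_force: 0.0
```

Request:
servo_tool(
  rows=[-1,0.0238,-0.0277,0,0,-1,0.0238,-0.0277,0,0,-1,0.0238,-0.0277,0,0,-1,0.0238,-0.0277,0,0,-1,0.0238,-0.0277,0,0],
)

```text
time: 3.02
position: [0.4763, 0.0747, 0.2228]
tool_rot: [0.989, 0.15, 0.0, 0.0]
ft_force: [1.1, -1.3, 0.2]
grip_width: 0.0873
grip_force: 0.0
```

Request:
servo_tool(
  rows=[-1,0.0238,-0.0277,0,0,-1,0.0238,-0.0277,0,0,-1,0.0238,-0.0277,0,0,-1,0.0238,-0.0277,0,0,-1,0.0238,-0.0277,0,0],
)

```text
time: 3.43
position: [0.549, 0.2422, 0.2227]
tool_rot: [0.989, 0.15, 0.0, 0.0]
ft_force: [0.9, 0.3, 0.5]
grip_width: 0.0869
grip_force: 0.0
```

Request:
servo_tool(
  rows=[-1,0,0,0,-7,-1,0,0,0,-7,-1,0,0,0,-7,-1,0,0,0,-7,-1,0,0,0,-7],
)

```text
time: 3.85
position: [0.5485, 0.2405, 0.2225]
tool_rot: [0.897, 0.443, -0.0, 0.0]
ft_force: [1.1, -0.3, -0.9]
grip_width: 0.0872
grip_force: 0.0
```

Request:
servo_tool(
  rows=[-1,0,0,0,-7,-1,0,0,0,-7,-1,0,0,0,-7,-1,0,0,0,-7,-1,0,0,0,-7],
)

```text
time: 4.27
position: [0.5486, 0.2402, 0.2226]
tool_rot: [0.722, 0.692, 0.0, 0.0]
ft_force: [-0.4, -1.4, -0.7]
grip_width: 0.0871
grip_force: 0.0
```

Request:
servo_tool(
  rows=[-1,0,0,0,-7,-1,0,0,0,-7,-1,0,0,0,-2.8,-1,0,0,0,0,-1,0,0,0,0],
)

```text
time: 4.68
position: [0.5486, 0.2403, 0.2226]
tool_rot: [0.616, 0.787, 0.0, 0.0]
ft_force: [-0.0, 0.2, 0.2]
grip_width: 0.0873
grip_force: 0.0
```

```bash
python3 - <<'E'
from h import *
p=wrist(); save(p,'w1.png'); print(axis(p,'rod',0.013))
places({k:v for k,v in p.items()},['rod'])
M=R.from_quat(robot.get_obs()['tool_rot']).as_matrix(); print(M.round(3),np.degrees(np.arctan2(M[1,0],M[0,0])))
E
```

```text
(array([0.55139484, 0.23399765]), -75.96209621429443, [27.86739730834961, 225.9277801513672])
rod [([0.5531, 0.2386, 0.0176], 0.84)]
[[-0.241  0.971  0.   ]
 [ 0.971  0.241  0.   ]
 [ 0.     0.    -1.   ]] 103.92428823959223
```

View pics/w1.png

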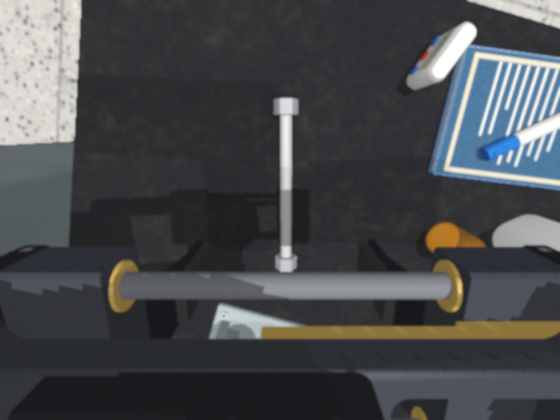

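The wrist view shows the rod running vertically at column 286, centred between the fingers and aligned. I'll descend and grip.

Request:
servo_tool(
  rows=[-1,-0.002,0.0015,0.04,0,-1,0,0,0.04,0,-1,0,0,0.04,0,-1,0,0,0.04,0,-1,0,0,0.035,0],
)

```text
time: 5.25
position: [0.5501, 0.2385, 0.0255]
tool_rot: [0.616, 0.788, -0.0, -0.0]
ft_force: [-0.6, 0.3, -0.2]
grip_width: 0.0867
grip_force: 0.0
```

Request:
servo_tool(
  rows=[-0.2,0,0,0.015,0,-0.2,0,0,0.008,0,1,0,0,0,0,1,0,0,0,0,1,0,0,0,0],
  newtons=50,
)

```text
time: 5.67
position: [0.5518, 0.239, 0.0061]
tool_rot: [0.616, 0.788, 0.001, 0.001]
ft_force: [-0.1, 0.2, 1.7]
grip_width: 0.062
grip_force: 0.0
```

Request:
servo_tool(
  rows=[1,0,0,0,0,1,0,0,0,0,1,0,0,0,0,1,0,0,0,0,1,0,0,0,0],
)

```text
time: 6.08
position: [0.5507, 0.2387, 0.005]
tool_rot: [0.616, 0.788, 0.0, 0.0]
ft_force: [0.9, 0.2, -0.5]
grip_width: 0.0284
grip_force: 0.0
```

Request:
servo_tool(
  rows=[1,0,0,0,0,1,0,0,0,0,1,0,0,0,0,1,0,0,0,0,1,0,0,0,0],
)

```text
time: 6.5
position: [0.5499, 0.2385, 0.0046]
tool_rot: [0.616, 0.788, -0.0, -0.0]
ft_force: [-1.4, -0.1, 1.5]
grip_width: 0.0127
grip_force: 50.0
```

Request:
servo_tool(
  rows=[1,0,0,-0.04,0,1,0,0,-0.04,0,1,0,0,-0.04,0,1,0,0,-0.04,0,1,0,0,-0.035,0],
)

```text
time: 6.92
position: [0.5505, 0.2387, 0.2013]
tool_rot: [0.616, 0.788, 0.0, 0.0]
ft_force: [0.4, 0.3, -3.3]
grip_width: 0.0125
grip_force: 50.0
```

Request:
servo_tool(
  rows=[1,0,0,0,6,1,0,0,0,6,1,0,0,0,5.4,1,0,0,0,0,1,0,0,0,0],
)

```text
time: 7.33
position: [0.5501, 0.2385, 0.1988]
tool_rot: [0.727, 0.687, -0.0, -0.0]
ft_force: [-0.3, 0.0, -3.3]
grip_width: 0.0129
grip_force: 50.0
```

Request:
servo_tool(
  rows=[1,-0.0316,0.0074,0,0,1,-0.0316,0.0074,0,0,1,-0.0316,0.0074,0,0,1,-0.0316,0.0074,0,0,1,-0.0316,0.0074,0,0],
)

```text
time: 7.75
position: [0.5778, 0.0775, 0.1989]
tool_rot: [0.727, 0.687, -0.0, -0.0]
ft_force: [0.6, 0.9, -2.1]
grip_width: 0.0122
grip_force: 50.0
```

Request:
servo_tool(
  rows=[1,-0.0316,0.0074,0,0,1,-0.0316,0.0074,0,0,1,-0.0316,0.0074,0,0,1,-0.0316,0.0074,0,0,1,-0.0316,0.0074,0,0],
)

```text
time: 8.17
position: [0.6053, -0.0827, 0.1988]
tool_rot: [0.727, 0.687, -0.0, -0.001]
ft_force: [0.7, -0.9, -3.1]
grip_width: 0.0128
grip_force: 50.0
```

Request:
servo_tool(
  rows=[1,0,0,0.03,0,1,0,0,0.03,0,1,0,0,0.02,0,1,0,0,0,0,1,0,0,0,0],
)

```text
time: 8.58
position: [0.6045, -0.081, 0.118]
tool_rot: [0.727, 0.686, -0.001, -0.002]
ft_force: [0.5, 0.2, -2.2]
grip_width: 0.0124
grip_force: 50.0
```

```bash
python3 - <<'E'
from h import *
o=robot.get_obs(); M=R.from_quat(o['tool_rot']).as_matrix(); print(o['position'],np.degrees(np.arctan2(M[1,0],M[0,0])))
for c in ('top','scene','wrist'):
    p=wrist() if c=='wrist' else robot.camera(c)
    save(p,c+'2.png'); print(c); places(p,['rod','clamp','clamp_seat','jaw_rollers','bolt_mouth'])
    try: print('plate',axis(p,'clamp',0.01),'rod',axis(p,'rod',o['position'][2]+.0085))
    except Exception as e: print(e)
E
```

```text
[ 0.60448855 -0.08096371  0.11800376] 86.64852724538112
top
rod []
clamp []
clamp_seat []
jaw_rollers []
bolt_mouth [([0.5445, 0.0063, 0.0849], 0.55)]
max() iterable argument is empty
scene
rod [([0.6036, -0.0813, 0.1312], 0.79)]
clamp [([0.6032, -0.0823, 0.002], 0.81)]
clamp_seat [([0.6049, -0.0833, 0.0573], 0.79)]
jaw_rollers [([0.5942, -0.0829, 0.0731], 0.73)]
bolt_mouth [([0.5452, 0.011, 0.0875], 0.95), ([0.6037, -0.0774, 0.002], 0.59)]
plate (array([ 0.57385193, -0.06780743]), 87.149169921875, [177.32334899902344, 235.2574462890625]) rod (array([ 0.61284076, -0.02398743]), -88.98772704601288, [31.424545288085938, 125.17526245117188])
wrist
rod [([0.6081, -0.0784, 0.1304], 0.61)]
clamp [([0.6027, -0.0785, -0.002], 0.71), ([0.7594, -0.0018, 0.0025], 0.39)]
clamp_seat [([0.6049, -0.0764, 0.0593], 0.59), ([0.5938, -0.0807, 0.0715], 0.43)]
jaw_rollers []
bolt_mouth []
plate (array([ 0.52922913, -0.03426469]), 86.74247741699219, [135.60682678222656, 191.76197814941406]) rod (array([ 0.56440314, -0.02395557]), 86.64804077148438, [76.86869049072266, 108.76300811767578])
```

Request:
servo_tool(
  rows=[1,0,0.0005,0.02,0,1,0,0,0.01,0,1,0,0,0.008,0,1,0,0,0.002,0,1,0,0,0,0],
)

```text
time: 10.15
position: [0.6053, -0.081, 0.0786]
tool_rot: [0.728, 0.686, -0.001, -0.001]
ft_force: [0.2, 0.7, -2.9]
grip_width: 0.0124
grip_force: 50.0
```

Request:
servo_tool(
  rows=[1,0,0,0.001,0,1,0,0,0.002,0,1,0,0,0.001,0,1,0,0,0,0,1,0,0,0,0],
)

```text
time: 10.57
position: [0.6061, -0.0813, 0.0758]
tool_rot: [0.728, 0.686, 0.0, 0.0]
ft_force: [-0.6, -0.1, -2.5]
grip_width: 0.0128
grip_force: 50.0
```

Request:
servo_tool(
  rows=[1,0,0,0.002,0,1,0,0,0.002,0,1,0,0,0.001,0,1,0,0,0.001,0,1,0,0,0,0],
)

```text
time: 10.98
position: [0.6051, -0.0812, 0.0721]
tool_rot: [0.728, 0.686, -0.001, -0.0]
ft_force: [-6.0, 0.0, 15.0]
grip_width: 0.0127
grip_force: 50.0
```

Request:
servo_tool(
  rows=[1,0,0,0.001,0,1,0,0,0.001,0,1,0,0,0.001,0,1,0,0,0.001,0,1,0,0,0,0],
)

```text
time: 11.4
position: [0.6041, -0.0811, 0.0671]
tool_rot: [0.728, 0.686, -0.001, -0.001]
ft_force: [-5.5, -0.4, 5.9]
grip_width: 0.0124
grip_force: 50.0
```

Request:
servo_tool(
  rows=[1,0,-0.0007,0.0015,0,1,0,0,0.0015,0,1,0,0,0.0015,0,1,0,0,0.0015,0,1,0,0,0,0],
)

```text
time: 11.82
position: [0.6041, -0.0811, 0.0588]
tool_rot: [0.728, 0.686, -0.001, -0.001]
ft_force: [-4.7, -0.4, 1.3]
grip_width: 0.0126
grip_force: 50.0
```

Request:
servo_tool(
  rows=[1,0,0,0.0015,0,1,0,0,0.0015,0,1,0,0,0.0015,0,1,0,0,0.0015,0,1,0,0,0,0],
)

```text
time: 12.23
position: [0.6041, -0.0808, 0.0524]
tool_rot: [0.728, 0.686, -0.001, -0.001]
ft_force: [-4.5, -0.6, -3.3]
grip_width: 0.0125
grip_force: 50.0
```

Request:
servo_tool(
  rows=[1,0,0,0.001,0,1,0,0,0.0005,0,1,0,0,0.0005,0,1,0,0,0,0,1,0,0,0,0],
)

```text
time: 12.65
position: [0.6042, -0.0808, 0.0515]
tool_rot: [0.728, 0.686, -0.001, -0.001]
ft_force: [-5.6, -0.6, 3.1]
grip_width: 0.0125
grip_force: 50.0
```

Request:
servo_tool(
  rows=[1,0,0,0.001,0,1,0,0,0.0005,0,1,0,0,0,0,1,0,0,0,0,1,0,0,0,0],
)

```text
time: 13.07
position: [0.6042, -0.0808, 0.0514]
tool_rot: [0.728, 0.686, -0.001, -0.001]
ft_force: [-7.9, 0.5, 10.9]
grip_width: 0.0123
grip_force: 50.0
```

Request:
servo_tool(
  rows=[0,0,0,0,0,0,0,0,0,0,0,0,0,0,0,0,0,0,0,0,0,0,0,0,0],
)

```text
time: 13.48
position: [0.6068, -0.0815, 0.0502]
tool_rot: [0.728, 0.686, 0.001, 0.001]
ft_force: [0.5, -0.8, -0.8]
grip_width: 0.0379
grip_force: 0.0
```

Request:
servo_tool(
  rows=[0,0,0,-0.02,0,0,0,0,-0.035,0,0,0,0,-0.04,0,0,0,0,-0.04,0,0,0,0,-0.03,0],
)

```text
time: 13.9
position: [0.607, -0.0816, 0.2184]
tool_rot: [0.728, 0.686, 0.001, 0.002]
ft_force: [0.7, 0.0, 0.4]
grip_width: 0.0435
grip_force: 0.0
```

```bash
python3 - <<'E'
from h import *
p=robot.camera('scene')
print(axis(p,'t_handle',0.13)); places(p,['rod','clamp_seat','jaw_rollers','t_handle'])
a=p['pixels'][150:290,250:400]; p['pixels']=cv2.resize(a,None,fx=5,fy=4.2857,interpolation=cv2.INTER_CUBIC); save(p,'s3.png')
E
```

```text
(array([0.54117999, 0.01120393]), -72.85071563720703, [14.433691024780273, 60.02166748046875])
rod [([0.6023, -0.0782, 0.0626], 0.76)]
clamp_seat [([0.606, -0.0819, 0.0579], 0.67)]
jaw_rollers [([0.5971, -0.0827, 0.0721], 0.79)]
t_handle [([0.543, 0.0071, 0.1268], 0.59)]
```

View pics/s3.png

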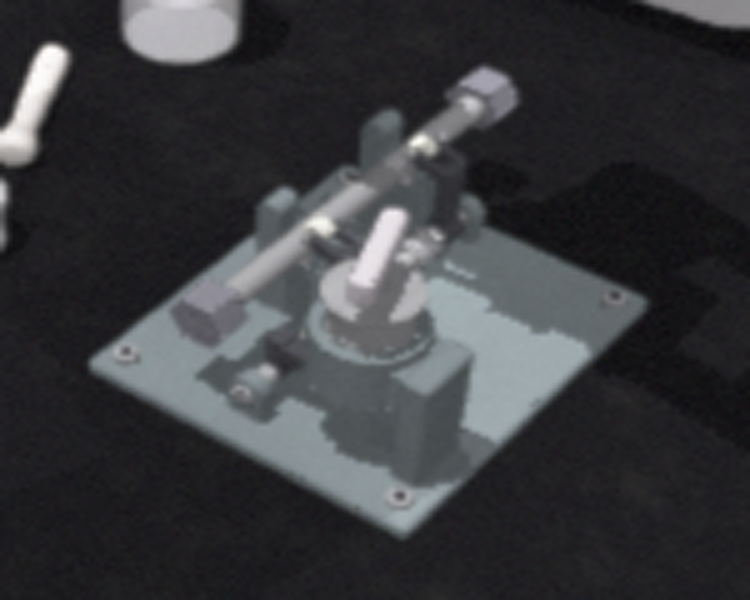

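The rod is home, with both white rollers at (420,147) and (320,228) shut over it. Next is the bolt.

Request:
servo_tool(
  rows=[0,0.0285,-0.0228,0,0,0,0.0285,-0.0228,0,0,0,0.0285,-0.0228,0,0,0,0,0,0,-6.5,0,0,0,0,-6.5],
)

```text
time: 14.62
position: [0.5392, 0.0104, 0.2129]
tool_rot: [0.643, 0.766, -0.001, -0.003]
ft_force: [0.8, -0.1, 0.1]
grip_width: 0.0434
grip_force: 0.0
```

Request:
servo_tool(
  rows=[0,0,0,0,-6.5,0,0,0,0,0,0,0,0,0,0,0,0,0,0,0],
)

```text
time: 14.95
position: [0.5417, 0.0082, 0.2139]
tool_rot: [0.602, 0.798, -0.0, -0.001]
ft_force: [0.3, 0.2, 0.0]
grip_width: 0.0432
grip_force: 0.0
```

```bash
python3 - <<'E'
from h import *
p=wrist(); o=robot.get_obs(); M=R.from_quat(o['tool_rot']).as_matrix(); print(o['position'],np.degrees(np.arctan2(M[1,0],M[0,0])))
save(p,'w4.png')
places(p,['t_handle','bolt_mouth','rod'])
print(axis(p,'t_handle',.13))
E
```

```text
[0.54183328 0.0081625  0.21419011] 105.94730434504291
t_handle [([0.5403, 0.0067, 0.1283], 0.58)]
bolt_mouth [([0.5414, 0.0105, 0.0839], 0.71), ([0.7598, -0.0017, 0.0024], 0.67)]
rod [([0.6091, -0.0763, 0.0635], 0.86)]
(array([0.54413654, 0.00597334]), -74.34335231781006, [10.549511909484863, 52.33863830566406])
```

View pics/w4.png

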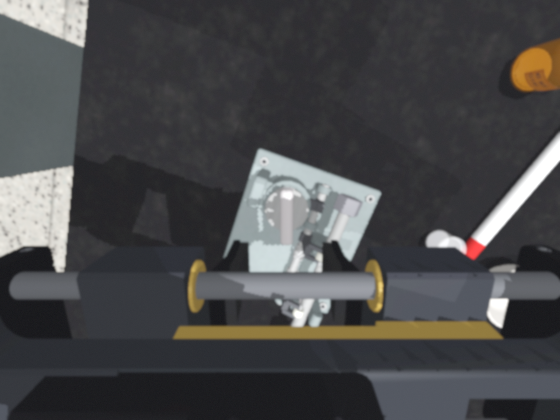

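The bar shows at column 288, lined up with the fingers. I'll make a small centring shift, descend and straddle the bar loosely.

Request:
servo_tool(
  rows=[0,-0.001,0.0015,0.035,0,0,0,0,0.035,0,0,0,0,0.025,0,0,0,0,0.006,0,0,0,0,0,0],
  newtons=5,
)

```text
time: 15.62
position: [0.5425, 0.0079, 0.1123]
tool_rot: [0.601, 0.799, -0.001, -0.002]
ft_force: [0.1, -0.4, -0.1]
grip_width: 0.0437
grip_force: 0.0
```

Request:
servo_tool(
  rows=[0.64,0,0,0,0,0.64,0,0,0,0,0.64,0,0,0,0,0.64,0,0,0,0,0.64,0,0,0,0],
)

```text
time: 16.03
position: [0.5445, 0.0076, 0.1152]
tool_rot: [0.601, 0.799, 0.001, 0.001]
ft_force: [-0.2, 0.6, -0.2]
grip_width: 0.0197
grip_force: 0.0
```

Request:
servo_tool(
  rows=[0.64,0,0,0,0,0.64,0,0,0,-6.5,0.64,0,0,0,-6.5,0.64,0,0,0,-6.5,0.64,0,0,0,-6.5],
)

```text
time: 16.45
position: [0.5429, 0.0079, 0.1144]
tool_rot: [0.404, 0.915, -0.0, -0.001]
ft_force: [-1.2, 0.2, 2.7]
grip_width: 0.0161
grip_force: 2.8
```

Request:
servo_tool(
  rows=[0.64,0,0,0,-6.5,0.64,0,0,0,-6.5,0.64,0,0,0,-6.5,0.64,0,0,0,-6.5,0.64,0,0,0,-6.5],
)

```text
time: 16.87
position: [0.5431, 0.008, 0.1148]
tool_rot: [0.132, 0.991, 0.0, -0.001]
ft_force: [-2.5, 0.6, 5.8]
grip_width: 0.0156
grip_force: 4.0
```

```bash
python3 - <<'E'
from h import *
o=robot.get_obs(); M=R.from_quat(o['tool_rot']).as_matrix(); print(o['position'],np.degrees(np.arctan2(M[1,0],M[0,0])),o['ft_force'],o['moment'])
p=robot.camera('scene'); places(p,['t_handle']); 
a=p['pixels'][160:270,260:400]; p['pixels']=cv2.resize(a,None,fx=5,fy=5,interpolation=cv2.INTER_CUBIC); save(p,'s5.png')
E
```

```text
[0.54309521 0.0079669  0.11478216] 164.88010926292824 [-2.52450377  0.62854373  5.79454108] [ 0.16233639  0.21419239 -0.11493067]
t_handle [([0.5411, 0.0094, 0.1253], 0.6)]
```

View pics/s5.png

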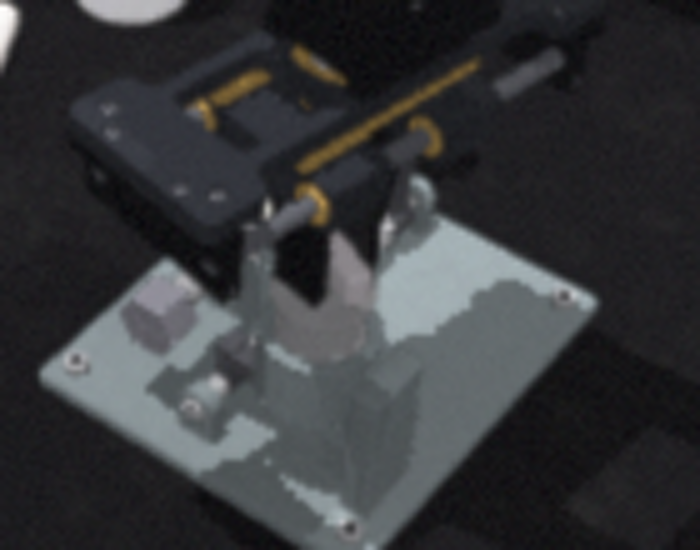

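The bar (light, near (345,270)) turns with the fingers. The fingers rub a little, so I'll open slightly, go on past the drop point, then back off to free the bar.

Request:
servo_tool(
  rows=[0.6,0,0,0,0,0.6,0,0,0,0,0.6,0,0,0,-5,0.6,0,0,0,-5,0.6,0,0,0,-5],
)

```text
time: 17.38
position: [0.5441, 0.0077, 0.114]
tool_rot: [0.002, 1.0, 0.0, 0.0]
ft_force: [0.5, 0.7, 1.2]
grip_width: 0.0172
grip_force: 1.6
```

Request:
servo_tool(
  rows=[0.6,0,0,0,-5,0.6,0,0,0,-5,0.6,0,0,0,-5,0.6,0,0,0,-5,0.6,0,0,0,-5],
)

```text
time: 17.8
position: [0.544, 0.0082, 0.1139]
tool_rot: [-0.214, 0.977, 0.001, 0.0]
ft_force: [1.0, 1.8, 2.0]
grip_width: 0.0175
grip_force: 1.7
```

Request:
servo_tool(
  rows=[0.6,0,0,0,-5,0.6,0,0,0,6,0.6,0,0,0,6,0.6,0,0,0,0,0.6,0,0,0,0],
)

```text
time: 18.22
position: [0.544, 0.0076, 0.1139]
tool_rot: [-0.154, 0.988, -0.0, 0.0]
ft_force: [-0.4, -0.6, 0.8]
grip_width: 0.0174
grip_force: 0.0
```

```bash
python3 - <<'E'
from h import *
o=robot.get_obs(); M=R.from_quat(o['tool_rot']).as_matrix(); print(o['position'],np.degrees(np.arctan2(M[1,0],M[0,0])),o['ft_force'],o['moment'],o['q'][5])
p=robot.camera('scene'); places(p,['t_handle']); 
a=p['pixels'][160:270,260:400]; p['pixels']=cv2.resize(a,None,fx=5,fy=5,interpolation=cv2.INTER_CUBIC); save(p,'s6.png')
E
```

```text
[0.54404558 0.0076354  0.1139327 ] -162.3136011914022 [-0.43019789 -0.5939673   0.75916643] [ 0.14217632 -0.0928964   0.0490831 ] -2.0708419561112583
t_handle []
```

View pics/s6.png

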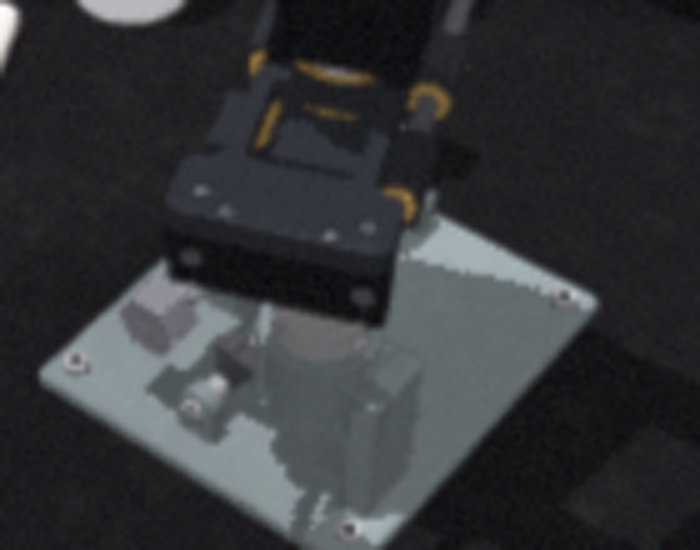

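```bash
python3 - <<'E'
import cv2,numpy as np
a=[cv2.imread(f'pics/{n}.png') for n in('s5','s6')]
for x in (300,320,340):
    for i in a: print(x,i[290:420:5,x-5:x+5].mean(1).astype(int).tolist() if 0 else i[290:420:5,x-5:x+5].mean((1,2)).astype(int).tolist())
E
```

```text
300 [28, 51, 82, 100, 104, 105, 105, 103, 100, 100, 101, 100, 102, 114, 128, 144, 124, 96, 92, 94, 94, 93, 91, 91, 92, 92]
300 [17, 15, 17, 28, 60, 94, 106, 104, 103, 101, 101, 101, 101, 98, 89, 87, 86, 84, 83, 84, 83, 83, 84, 84, 84, 84]
320 [21, 27, 45, 75, 98, 105, 106, 106, 102, 101, 103, 102, 102, 102, 96, 88, 89, 87, 86, 86, 88, 89, 88, 88, 88, 87]
320 [18, 18, 17, 16, 27, 60, 95, 107, 104, 103, 103, 103, 103, 103, 97, 89, 87, 86, 85, 85, 85, 85, 85, 85, 85, 84]
340 [112, 110, 108, 104, 102, 102, 103, 104, 102, 102, 103, 103, 105, 111, 99, 87, 88, 87, 84, 84, 84, 82, 82, 83, 82, 81]
340 [17, 18, 17, 17, 17, 29, 65, 95, 105, 105, 102, 101, 103, 102, 92, 87, 88, 86, 84, 85, 83, 82, 82, 81, 81, 80]
```

Request:
servo_tool(
  rows=[0.6,0,0,0.001,0,0.6,0,0,0.001,0,0.6,0,0,0.001,0,0.6,0,0,0.001,0,0.6,0,0,0,0],
)

```text
time: 18.73
position: [0.5436, 0.0078, 0.1098]
tool_rot: [-0.153, 0.988, 0.0, -0.0]
ft_force: [0.0, 0.3, 0.1]
grip_width: 0.0178
grip_force: 0.0
```

Request:
servo_tool(
  rows=[0.6,0,0,0.0005,0,0.6,0,0,0.0005,0,0.6,0,0,0.0005,0,0.6,0,0,0,0,0.6,0,0,0,0],
)

```text
time: 19.15
position: [0.5438, 0.0077, 0.1085]
tool_rot: [-0.153, 0.988, 0.0, -0.0]
ft_force: [0.4, 0.6, 0.3]
grip_width: 0.0174
grip_force: 0.0
```

Request:
servo_tool(
  rows=[0.6,0,0,0.0005,0,0.6,0,0,0.0005,0,0.6,0,0,0.0005,0,0.6,0,0,0,0,0.6,0,0,0,0],
)

```text
time: 19.57
position: [0.5438, 0.0077, 0.107]
tool_rot: [-0.153, 0.988, 0.0, -0.0]
ft_force: [0.0, 0.9, 0.4]
grip_width: 0.0174
grip_force: 0.0
```

Request:
servo_tool(
  rows=[0.6,0,0,0.0005,0,0.6,0,0,0.0005,0,0.6,0,0,0.0005,0,0.6,0,0,0,0,0.6,0,0,0,0],
)

```text
time: 19.98
position: [0.5438, 0.0077, 0.1055]
tool_rot: [-0.153, 0.988, 0.0, -0.0]
ft_force: [0.4, -0.9, 0.6]
grip_width: 0.0175
grip_force: 0.0
```

The fingertips are at 105.5 mm with no washer contact, so the bolt has dropped (undropped, the washer top would be at 109 mm). Now I turn forward.

Request:
servo_tool(
  rows=[0.6,0,0,0,6.5,0.6,0,0,0,6.5,0.6,0,0,0,6.5,0.6,0,0,0,6.5,0.6,0,0,0.0001,6.5],
)

```text
time: 20.4
position: [0.5433, 0.0082, 0.1054]
tool_rot: [0.133, 0.991, 0.0, -0.001]
ft_force: [-0.9, 0.8, -0.7]
grip_width: 0.0177
grip_force: 1.0
```

Request:
servo_tool(
  rows=[0.6,0,0,0.0001,6.5,0.6,0,0,0.0001,6.5,0.6,0,0,0.0001,6.5,0.6,0,0,0.0001,6.5,0.6,0,0,0.0001,6.5],
)

```text
time: 20.82
position: [0.5432, 0.0079, 0.1048]
tool_rot: [0.405, 0.914, -0.0, -0.001]
ft_force: [-0.5, 0.2, 0.7]
grip_width: 0.0177
grip_force: 1.0
```

Request:
servo_tool(
  rows=[0.6,0,0,0.0001,6.5,0.6,0,0,0.0001,6.5,0.6,0,0,0.0001,6.5,0.6,0,0,0.0001,6.5,0.6,0,0,0.0001,6.5],
)

```text
time: 21.23
position: [0.543, 0.0078, 0.1043]
tool_rot: [0.644, 0.765, -0.001, -0.001]
ft_force: [-1.5, -0.6, 0.1]
grip_width: 0.0173
grip_force: 1.1
```

```bash
python3 - <<'E'
from h import *
o=robot.get_obs(); M=R.from_quat(o['tool_rot']).as_matrix(); print(o['position'],np.degrees(np.arctan2(M[1,0],M[0,0])),o['ft_force'],o['moment'],o['q'][5])
p=robot.camera('scene'); places(p,['t_handle','rod'])
a=p['pixels'][160:270,260:400]; p['pixels']=cv2.resize(a,None,fx=5,fy=5,interpolation=cv2.INTER_CUBIC); save(p,'s7.png')
E
```

```text
[0.54301683 0.00775055 0.10429727] 99.77741910708198 [-1.45055887 -0.56872503  0.06163484] [-0.05614306  0.0444211   0.02912102] -0.36172999825148994
t_handle [([0.5429, 0.0079, 0.1186], 0.61)]
rod [([0.603, -0.0793, 0.0612], 0.71)]
```

View pics/s7.png

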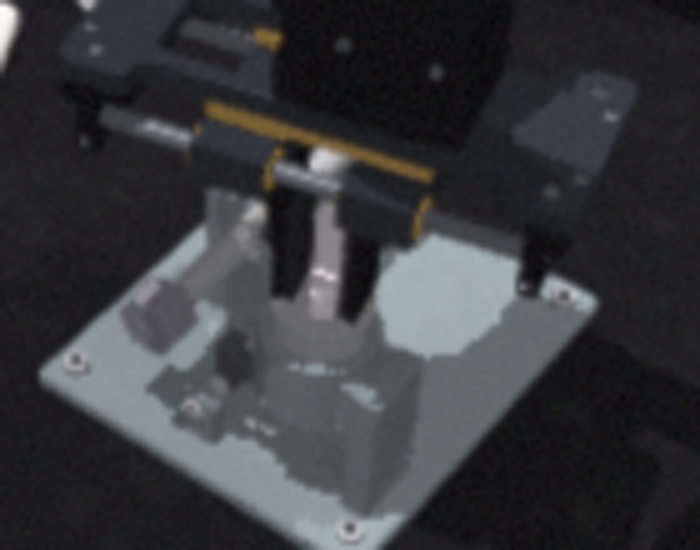

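The bar at (325,250) sits between the pads, and its estimated height of 0.119 confirms the drop. I continue forward.

Request:
servo_tool(
  rows=[0.6,0,0,0.0001,6.5,0.6,0,0,0.0001,6.5,0.6,0,0,0.0001,6.5,0.6,0,0,0.0001,6.5,0.6,0,0,0.0001,6.5],
)

```text
time: 21.8
position: [0.5428, 0.0077, 0.1037]
tool_rot: [0.832, 0.555, -0.001, -0.001]
ft_force: [-2.1, -0.1, 0.7]
grip_width: 0.0172
grip_force: 1.1
```

Request:
servo_tool(
  rows=[0.6,0,0,0.0001,6.5,0.6,0,0,0.0001,6.5,0.6,0,0,0.0001,6.5,0.6,0,0,0.0001,6.5,0.6,0,0,0.0001,6.5],
)

```text
time: 22.22
position: [0.5425, 0.0079, 0.1032]
tool_rot: [0.954, 0.3, -0.001, -0.001]
ft_force: [-1.3, 0.1, 0.6]
grip_width: 0.0174
grip_force: 0.9
```

Request:
servo_tool(
  rows=[0.6,0,0,0.0001,6.5,0.6,0,0,0.0001,6.5,0.6,0,0,0.0001,6.5,0.6,0,0,0.0001,6.5,0.6,0,0,0.0001,6.5],
)

```text
time: 22.63
position: [0.5427, 0.0081, 0.1026]
tool_rot: [1.0, 0.021, -0.001, -0.0]
ft_force: [-1.9, 0.6, -1.0]
grip_width: 0.0177
grip_force: 0.8
```

Request:
servo_tool(
  rows=[0.6,0,0,0.0001,6.5,0.6,0,0,0.0001,6.5,0.6,0,0,0.0001,6.5,0.6,0,0,0.0001,6.5,0.6,0,0,0.0001,6.5],
)

```text
time: 23.05
position: [0.5431, 0.0081, 0.1022]
tool_rot: [0.966, -0.259, -0.001, -0.0]
ft_force: [-1.6, 0.7, -0.6]
grip_width: 0.0172
grip_force: 0.8
```

Request:
servo_tool(
  rows=[0.6,0,0,0.0001,6.5,0.6,0,0,0.0001,6.5,0.6,0,0,0.0001,6.5,0.6,0,0,0.0001,6.5,0.6,0,0,0,0],
)

```text
time: 23.47
position: [0.5433, 0.0079, 0.1018]
tool_rot: [0.883, -0.469, -0.001, 0.0]
ft_force: [0.0, 0.2, 0.4]
grip_width: 0.0176
grip_force: 0.3
```

Request:
servo_tool(
  rows=[1,0,0,0,0,1,0,0,0,0,1,0,0,0,0,1,0,0,0,0,1,0,0,0,0],
)

```text
time: 23.88
position: [0.5431, 0.0078, 0.1018]
tool_rot: [0.884, -0.468, -0.001, 0.0]
ft_force: [-3.3, -0.2, -0.6]
grip_width: 0.0109
grip_force: 5.0
```

```bash
python3 - <<'E'
from h import *
o=robot.get_obs(); M=R.from_quat(o['tool_rot']).as_matrix(); print(o['position'],np.degrees(np.arctan2(M[1,0],M[0,0])),o['ft_force'],o['moment'],o['q'][5],o['grip_width'])
E
```

```text
[0.5430873  0.00782384 0.10183728] -55.860944699662156 [-3.28929988 -0.16698641 -0.62012059] [ 0.08174334  0.45781526 -0.012671  ] 2.354438355312785 0.010894848083958436
```

Request:
servo_tool(
  rows=[-1,0,0,0,0,-1,0,0,0,0,-1,0,0,0,0,-1,0,0,0,0,-1,0,0,0,0],
)

```text
time: 24.3
position: [0.5446, 0.0076, 0.1023]
tool_rot: [0.883, -0.469, 0.001, -0.0]
ft_force: [0.1, 0.0, -0.5]
grip_width: 0.0367
grip_force: 0.0
```

Request:
servo_tool(
  rows=[-1,0,0,0,0,-1,0,0,0,0,-1,0,0,0,0,-1,0,0,0,0,-1,0,0,0,0],
)

```text
time: 24.72
position: [0.5438, 0.0077, 0.102]
tool_rot: [0.883, -0.469, 0.0, -0.0]
ft_force: [-0.1, -0.3, 0.3]
grip_width: 0.0699
grip_force: 0.0
```

Request:
servo_tool(
  rows=[-1,0,0,0,-7,-1,0,0,0,-7,-1,0,0,0,-7,-1,0,0,0,-7,-1,0,0,0,-7],
)

```text
time: 25.13
position: [0.5438, 0.0077, 0.102]
tool_rot: [0.984, -0.179, -0.0, -0.0]
ft_force: [0.2, 0.7, -0.9]
grip_width: 0.0866
grip_force: 0.0
```

Request:
servo_tool(
  rows=[-1,0,0,0,-7,-1,0,0,0,-7,-1,0,0,0,-7,-1,0,0,0,-7,-1,0,0,0,-7],
)

```text
time: 25.55
position: [0.5439, 0.0077, 0.1021]
tool_rot: [0.992, 0.126, 0.0, 0.0]
ft_force: [-0.7, 0.2, -0.3]
grip_width: 0.0872
grip_force: 0.0
```

Request:
servo_tool(
  rows=[-1,0,0,0,-7,-1,0,0,0,-7,-1,0,0,0,-7,-1,0,0,0,-7,-1,0,0,0,-7],
)

```text
time: 25.97
position: [0.5438, 0.0077, 0.102]
tool_rot: [0.908, 0.418, -0.0, -0.0]
ft_force: [-0.9, -0.0, 0.2]
grip_width: 0.0872
grip_force: 0.0
```

Request:
servo_tool(
  rows=[-1,0,0,0,-7,-1,0,0,0,-7,-1,0,0,0,-7,-1,0,0,0,-7,-1,0,0,0,-7],
)

```text
time: 26.38
position: [0.5438, 0.0077, 0.102]
tool_rot: [0.741, 0.672, 0.0, -0.0]
ft_force: [-0.2, -0.5, 0.2]
grip_width: 0.0873
grip_force: 0.0
```

Request:
servo_tool(
  rows=[-1,0,0,0,-7,-1,0,0,0,-7,-1,0,0,0,-7,-1,0,0,0,-7,-1,0,0,0,-7],
)

```text
time: 26.8
position: [0.5438, 0.0077, 0.102]
tool_rot: [0.504, 0.863, 0.0, -0.0]
ft_force: [0.2, 1.0, -0.0]
grip_width: 0.0869
grip_force: 0.0
```

Request:
servo_tool(
  rows=[0.6,0,0,0,-5,0.6,0,0,0,0,0.6,0,0,0,0,0.6,0,0,0,0,0.6,0,0,0,0],
)

```text
time: 27.22
position: [0.5439, 0.0077, 0.102]
tool_rot: [0.469, 0.883, 0.0, 0.0]
ft_force: [0.5, 0.2, -0.4]
grip_width: 0.061
grip_force: 0.0
```

Request:
servo_tool(
  rows=[0.6,0,0,0,0,0.6,0,0,0,0,0.6,0,0,0,0,0.6,0,0,0,0,0.6,0,0,0,0],
)

```text
time: 27.63
position: [0.5438, 0.0077, 0.102]
tool_rot: [0.469, 0.883, -0.0, -0.0]
ft_force: [-0.3, 0.0, 0.3]
grip_width: 0.0281
grip_force: 0.0
```

```bash
python3 - <<'E'
from h import *
o=robot.get_obs(); M=R.from_quat(o['tool_rot']).as_matrix(); print(o['position'],np.degrees(np.arctan2(M[1,0],M[0,0])),o['ft_force'],o['moment'],o['q'][5],o['grip_width'])
p=robot.camera('scene'); places(p,['t_handle','rod'])
a=p['pixels'][160:270,260:400]; p['pixels']=cv2.resize(a,None,fx=5,fy=5,interpolation=cv2.INTER_CUBIC); save(p,'s8.png')
E
```

```text
[0.54381879 0.00771029 0.1020455 ] 124.06987795581087 [-0.28525546  0.04714135  0.32035591] [-0.0253926  -0.09737222  0.02951536] -0.7859782780469283 0.02813489221483938
t_handle [([0.6003, -0.0804, 0.0595], 0.65), ([0.5457, 0.0071, 0.1163], 0.55)]
rod [([0.6041, -0.0792, 0.0609], 0.54)]
```

View pics/s8.png

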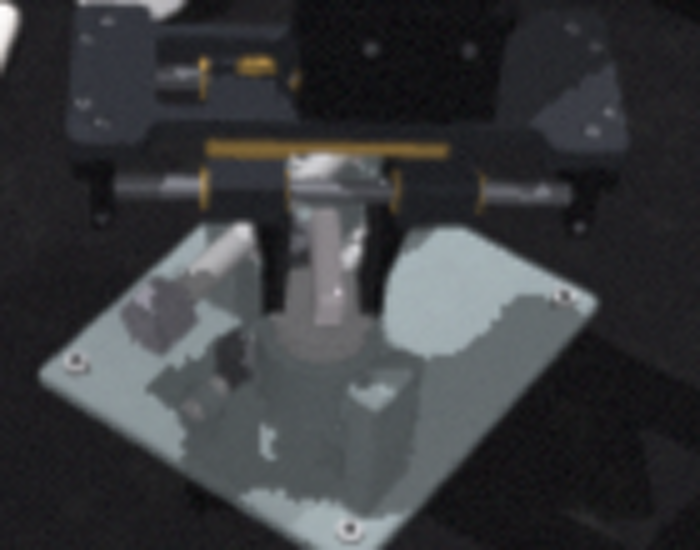

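The bar (325,265) stands between the fingers. Now the last 127.5°, then I grip.

Request:
servo_tool(
  rows=[0.6,0,0,0,0,0.6,0,0,0,0,0.6,0,0,0.0001,6.5,0.6,0,0,0.0001,6.5,0.6,0,0,0.0001,6.5],
)

```text
time: 28.2
position: [0.5436, 0.0073, 0.1018]
tool_rot: [0.614, 0.79, -0.001, -0.0]
ft_force: [-1.8, -2.4, 0.3]
grip_width: 0.0174
grip_force: 1.3
```

Request:
servo_tool(
  rows=[0.6,0,0,0.0001,6.5,0.6,0,0,0.0001,6.5,0.6,0,0,0.0001,6.5,0.6,0,0,0.0001,6.5,0.6,0,0,0.0001,6.5],
)

```text
time: 28.62
position: [0.5428, 0.0073, 0.1011]
tool_rot: [0.81, 0.586, -0.001, -0.0]
ft_force: [-2.5, -2.1, 1.1]
grip_width: 0.0173
grip_force: 1.1
```

Request:
servo_tool(
  rows=[0.6,0,0,0.0001,6.5,0.6,0,0,0.0001,6.5,0.6,0,0,0.0001,6.5,0.6,0,0,0.0001,6.5,0.6,0,0,0.0001,6.5],
)

```text
time: 29.03
position: [0.5423, 0.0077, 0.1005]
tool_rot: [0.942, 0.336, -0.002, -0.001]
ft_force: [-2.4, 0.2, -0.8]
grip_width: 0.0176
grip_force: 1.1
```

Request:
servo_tool(
  rows=[0.6,0,0,0.0001,6.5,0.6,0,0,0.0001,6.5,0.6,0,0,0.0001,6.5,0.6,0,0,0.0001,6.5,0.6,0,0,0.0001,6.5],
)

```text
time: 29.45
position: [0.5422, 0.008, 0.0999]
tool_rot: [0.998, 0.059, -0.002, -0.0]
ft_force: [-2.2, 0.0, -0.5]
grip_width: 0.0174
grip_force: 1.0
```

Request:
servo_tool(
  rows=[0.6,0,0,0.0001,6.5,0.6,0,0,0,4,0.6,0,0,0,0,1,0,0,0,0,1,0,0,0,0],
  newtons=10,
)

```text
time: 29.87
position: [0.5443, 0.008, 0.1001]
tool_rot: [1.0, -0.029, 0.001, -0.0]
ft_force: [0.2, 0.9, -1.1]
grip_width: 0.0107
grip_force: 10.0
```

Request:
servo_tool(
  rows=[1,0,0,0,0,1,0,0,0,0,1,0,0,0,0,1,0,0,0,0,1,0,0,0,0],
)

```text
time: 30.28
position: [0.5442, 0.0079, 0.1002]
tool_rot: [1.0, -0.03, 0.0, -0.0]
ft_force: [0.5, 3.6, -1.0]
grip_width: 0.0113
grip_force: 10.0
```

```bash
python3 - <<'E'
from h import *
o=robot.get_obs(); M=R.from_quat(o['tool_rot']).as_matrix(); print(o['position'],np.degrees(np.arctan2(M[1,0],M[0,0])),o['ft_force'],o['moment'],o['q'][5],o['grip_width'])
p=robot.camera('scene'); places(p,['t_handle','rod','jaw_rollers','beaker_100','reagent_amber','weigh_bottle'])
E
```

```text
[0.54420844 0.00793292 0.10021939] -3.4230676667351885 [ 0.54024046  3.64087042 -0.97920017] [ 0.59754737 -0.18931522 -0.00224276] 1.4389726701904664 0.011342956877311218
t_handle [([0.5423, 0.008, 0.1162], 0.45)]
rod []
jaw_rollers []
beaker_100 [([0.7808, -0.2026, 0.0016], 0.57)]
reagent_amber [([0.7802, 0.2223, -0.0018], 0.78)]
weigh_bottle [([0.7608, -0.0073, -0.0001], 0.73)]
```

```bash
python3 -c "
from rig import robot
print(robot.hand_in())"
```

```text
the job is handed in; nothing more can be done
None
```

I handed the job in at about 30 s: the rod is seated with the jaw shut over it, the bolt dropped and turned one full turn forward, and the gripper is still closed on the handle; the rod was out of view in the last image but seated when last seen.

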